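Put away the cups, cover plate, bottle and paint tube

TASK

Clear up the front of the painting table: stand the two small metal cups upright in the two-bay wooden tray, one in each bay, and lay the pale metal plate that one of them stood on squarely on top of the other plate like it. Stand the small glaze bottle from the front edge upright in the small single-bay stand, and lay the single paint tube from the front edge (not one of the heap) flat inside the large open tray; never tip the cups or the bottle over.

Things in the scene. Friction and masses are not known exactly. Their poses are not given: they have to be found in the camera images.
- cup_top_mid (a point): One of two like round dark metal medium cups: 45 mm in diameter, 26 mm tall, open at the top, slightly waisted, 35 g. This one stands on the cover plate, its underside 8 mm above the table. The point is its centre, 13 mm above its underside; z is up along its axis. Close the fingers across its outside, on its upper half, so that they stay above the tray's rim.
- cup_free_mid (a point): The other cup, the same shape, size and weight, standing on the table by itself. The point is its centre, 13 mm above its underside; z is up along its axis. The two cups are interchangeable: either may go in either bay.
- cover_plate_mid (a point): Flat pale aluminium plate, 56 mm along its x, 80 mm along its y, 8 mm thick, about 80 g, lying on the table near its front edge with a cup standing on it. The point is its centre, 4 mm above the table. Grip it by its two long edges (across its x, 56 mm).
- spare_plate_mid (a point): The other pale aluminium plate, of the same size (56 mm along x, 80 mm along y, 8 mm thick), lying alone on the table: the pile on which the cover plate is laid, edges together (either way round). The point is its centre, 4 mm above the table. It is loose.
- bottle_mid (a point): Small dark red-brown glaze bottle with a black cap, standing upright near the front edge of the table: 37 mm in diameter, 86 mm tall, straight body up to about 50 mm, cap 26 mm in diameter from 64 mm up. The point is its centre, 43 mm above its underside; z is up. 60 g.
- tube_mid (a point): The small paint tube lying by itself on the bare wood near the front edge of the table, apart from the big fixed heap of tubes behind, which is left alone: 34 mm wide (x), 103 mm long (y), 17 mm thick (z). The filled body, about 33 mm wide, runs from y = -50 to +27 mm and the cap lies at the +y end. The point is its centre, 8.5 mm above the table. About 50 g; grip it across its width.
- cup_tray: Low dark wooden tray with two square bays for the cups, fixed: outside 74 mm (x) by 144 mm (y), 10 mm tall, walls and floor 4 mm thick, one dividing wall across the middle. The bays, each 66 mm square inside, are centred at y = +35 and -35 mm; their floor is 4 mm above the table. Origin: centre of its underside on the table.
- bottle_stand: Small square dark wooden stand with one open bay for the bottle, fixed: outside 70 by 70 mm, 16 mm tall, walls and floor 4 mm thick, the bay 62 mm square inside. Origin: centre of its underside on the table.
- tube_tray: Large open dark wooden tray for the paint tube, fixed: outside 135 mm (x) by 105 mm (y), 12 mm tall, walls and floor 4 mm thick, inside 127 by 97 mm with no divider. The tube fits lengthwise along the tray's x. Origin: centre of its underside on the table.

How it is judged:
By the outcome, as a careful person would: the job done as asked, in the order asked, and still so for the second after the job is handed in, with the robot touching nothing.
It also fails if it takes over 144 s, if anything falls off the work surface, if the arm or the gripper's body presses on something with over 40 N, if the wrist force passes 120 N, or if a joint passes its speed limit or range.

ROBOT

A 6-joint arm with a two-finger parallel gripper is mounted at the origin on a cart in front of the work surface, level with it; the furniture and walls round the work are solid. World frame = base frame: x ahead of the robot, y to its left, z up, the work surface at z = 0. Lengths are in m, angles in rad, forces in N, time in s.
With the tool pointing down it reaches from about 0.3 to 0.775 m from the base axis. Payload 14.6 kg.
Tool frame: the origin (TCP) lies at the very end of the fingers, on their centre line; the grasp point (between the pads) lies 19 mm behind it; z points along the fingers, y is the line along which they close (so a half turn about z gives the same grasp; the last joint's range is limited). The gripper opens to 94 mm and grips with 3 to 60 N. Pads are 16 mm wide; open, the fingers measure 119 mm over their backs; the gripper's body (75 mm by 177 mm) begins 78 mm behind the grasp point.
Start: joints at [1.112, 0.3, 1.521, -0, 1.321, -0.067], TCP at [0.21, 0.508, 0.205] pointing down, gripper open.
Joint ranges: [-3.03, 3.03], [-0.79, 2.21], [0.23, 2.52], [-1.04, 4.18], [0, 3.07], [-2.55, 2.55]. Speed limits (rad/s): [2.22, 2.22, 2.57, 3.14, 3.14, 3.14].

INTERFACE

Orientations are given as [roll, pitch, yaw] about the fixed x, y, z axes, in that order (R = Rz(yaw) Ry(pitch) Rx(roll)).
In Python, from station import ctrl gives the robot as it stands.
- The arm moves only by the tool move_arm, never from a script. Its argument "increments" is a list of rows, each a list of 7 numbers: the opening, from 0 (shut) to 1 (fully open), then the shift along the tool's x, y, z in units of 50 mm (1.0 is 50 mm), then the turn, a rotation vector about the tool's x, y, z in rad. In form: [[claw, tx, ty, tz, rx, ry, rz], ...]. A call has 1 to 20 rows; each row shifts and turns the commanded pose from where the row before left it, along the tool's axes as they then stand; what a row does not reach is not made up. A row lasts 1/10 s, in which the tool goes at most 50 mm and 8.59 degrees, less where a joint would pass 70% of its speed; a pose out of reach is approached as far as the arm can. A call is refused whole if a number of a shift passes 1 or a number of a turn 0.15, either way. A call with a gripper value outside its range is refused whole. The fingers move at their own pace and stop on an object; "force" is the grip in N (left out, the last holds). Time passes only in rows, so rows that do not move let the fingers close. It gives the time, the measured TCP pose, the force, the opening and the grip force at its end, in the units of the state.
- ctrl.get_obs(): the state, without advancing time (a new reading comes with each control period).
- ctrl.camera(name): name is "side" or "top" or "wrist"; returns a dict with "color" (420x560x3 uint8, blue, green, red), "K" (3x3 intrinsics, pixels), "distortion" ([k1, k2, p1, p2, k3] as OpenCV has them; the pictures are not rectified), "pose" (4x4, takes a point from camera to world coordinates); the wrist camera has in their place "tool_from_camera" (4x4, takes a point from camera to tool coordinates, whose origin is the TCP and whose axes are the flange's). Camera axes: x right, y down, z forward; pixel columns grow to the right and rows downward; lengths in m; the calibration is good to about 2 mm. A picture is of the moment at which its call begins: read the wrist's pose just before it. There is no depth.
- ctrl.hand_in(): hands the job in; it is judged then, once.
Trained networks look in a picture, given as the dict that the camera call returned (one of the last four; its "shot" number tells which), for a name from the list of things; names that differ only in an ending like _2 or _b are one class to them, and where a whole thing is asked for, a point or a joint stands for the part that bears it (a point fixed in the world has none). Each returns a list of dicts, best first, with "conf" (0 to 1); they miss things now and then, are a little off and sometimes report something else, mostly with a low value. They report only what shows in the picture. A call takes as long as a camera call.
- ctrl.cut_out(name, picture): "mask" (420x560 bool, what is visible of it) and "centre" ([row, column] in pixels, amid what is visible of it).
The state is a dict: "time_s": time; "qpos": joint angles; "joint_vel": joint speeds; "tau": joint torques, N m; "ee_pos": TCP position; "eef_rot": TCP orientation; "force": force on the tool from outside, world axes, zero at the start; "moment": the same for the moment, N m; "grip_width": finger opening in m; "grip_force": force on a finger pad.
Only numpy, scipy, OpenCV 4.12 (cv2) and the standard library are available. Lean on these libraries where they do the work, as an engineer would, in place of code of your own. Each camera call takes 0.05 s, during which the arm holds its last target. There are 200 camera calls.

## Working session

There is one attempt and no reset: what is moved stays moved. The work goes in short steps, Python scripts to look and compute and a tool call to move; the robot and the scene stay as the last step left them, time stands still between calls to the robot, and variables do not carry over. Pictures are saved under pics/ and viewed, at most 14 in all, crops included, and the job is handed in when it is done.

Besides the shell and the picture viewer there is one more tool, called after "Emit:" by a JSON object that holds its "api" and its "payload", one argument or row to a line. move_arm: Moves the arm, as the interface text tells. Its arguments: {"type":"object","properties":{"increments":{"type":"array","items":{"type":"array","items":{"type":"number"}}},"force":{"type":"number"}},"required":["increments"]}

```bash
ls; mkdir -p pics; cat > h.py <<'E'
import numpy as np,cv2
from station import ctrl
from scipy.spatial.transform import Rotation as R
def pose():
    o=ctrl.get_obs();T=np.eye(4);T[:3,:3]=R.from_euler('xyz',o['eef_rot']).as_matrix();T[:3,3]=o['ee_pos'];return T
def cam(n):
    T=pose();c=ctrl.camera(n)
    c['P']=np.array(c['pose']) if n!='wrist' else T@np.array(c['tool_from_camera'])
    return c
def ray(c,uv,z):
    p=cv2.undistortPoints(np.array(uv,float).reshape(-1,1,2),np.array(c['K']),np.array(c['distortion']))[:,0]
    d=np.c_[p,np.ones(len(p))]@c['P'][:3,:3].T;o=c['P'][:3,3]
    return o+d*((z-o[2])/d[:,2])[:,None]
def outline(c,m,z):
    ct=max(cv2.findContours(m.astype(np.uint8),cv2.RETR_EXTERNAL,cv2.CHAIN_APPROX_NONE)[0],key=len)[:,0]
    return ray(c,ct,z)
def rect(c,m,z):
    p=outline(c,m,z)[:,:2]*1000
    (x,y),(w,h),a=cv2.minAreaRect(p.astype(np.float32));return [round(float(v),1) for v in (x,y,w,h,a)]
H=dict(cup_top_mid=.021,cup_free_mid=.013,cover_plate_mid=.008,spare_plate_mid=.008,bottle_mid=.043,tube_mid=.0085,cup_tray=.010,bottle_stand=.016,tube_tray=.012)
E
python3 - <<'E'
from h import *
o=ctrl.get_obs();print(o)
for n in('top','side'):
    c=cam(n);cv2.imwrite(f'pics/{n}0.png',c['color']);print(n,c['P'].round(3).tolist(),np.array(c['K']).round(0).tolist())
    for k,z in H.items():
        for d in ctrl.cut_out(k,c)[:3]:
            print(k,round(d['conf'],2),np.round(d['centre']),int(d['mask'].sum()),rect(c,d['mask'],z))
E
```

```text
pics
{'time_s': 0.0, 'qpos': array([ 1.11240345e+00,  3.00477537e-01,  1.52158840e+00,  1.04180574e-05,
        1.32066527e+00, -6.66346750e-02]), 'joint_vel': array([-1.52624876e-03,  1.85935793e-05, -6.07572450e-04, -8.16147639e-04,
        1.28024120e-03, -2.61629482e-04]), 'tau': array([-3.64042153e-04, -5.31805086e+01, -3.52731228e+01,  7.07781245e-02,
        2.44599703e-02, -1.13203441e-04]), 'ee_pos': array([0.20990162, 0.5080934 , 0.20487969]), 'eef_rot': array([-3.14045730e+00, -8.58796094e-05,  2.74983182e+00]), 'force': array([0.26375346, 0.9702788 , 0.17487223]), 'moment': array([ 0.01561769, -0.00446945, -0.03136914]), 'grip_force': 0.0, 'grip_width': 0.09406416281912945}
top [[0.027, -0.996, 0.09, 0.427], [-0.999, -0.024, 0.026, 0.037], [-0.024, -0.091, -0.996, 1.138], [0.0, 0.0, 0.0, 1.0]] [[438.0, 0.0, 288.0], [0.0, 438.0, 210.0], [0.0, 0.0, 1.0]]
cup_top_mid 0.56 [248. 322.] 219 [426.3, -17.8, 38.1, 40.7, 1.4]
cup_top_mid 0.35 [251. 438.] 264 [434.1, -318.5, 41.0, 47.4, 1.0]
cup_free_mid 0.78 [253. 438.] 215 [434.1, -319.7, 36.1, 45.0, 1.0]
cover_plate_mid 0.66 [244
[... 786 characters left out ...]
, [0.0, 537.0, 215.0], [0.0, 0.0, 1.0]]
cup_top_mid 0.74 [227. 310.] 155 [433.8, -19.1, 28.1, 91.5, 15.0]
cup_top_mid 0.24 [237. 305.] 108 [438.8, 19.2, 34.6, 85.3, 40.8]
cup_free_mid 0.46 [188. 335.] 163 [433.0, -321.2, 43.2, 97.4, 13.6]
spare_plate_mid 0.82 [287. 269.] 611 [440.7, 259.4, 89.2, 58.8, 81.4]
bottle_mid 0.69 [199. 322.] 358 [439.4, -172.2, 36.5, 211.5, 13.6]
tube_mid 0.75 [250. 286.] 191 [454.3, 100.1, 93.4, 30.7, 49.1]
tube_mid 0.35 [228. 311.] 142 [440.9, -42.6, 28.0, 92.9, 17.0]
cup_tray 0.85 [322. 197.] 1971 [536.4, 419.1, 81.8, 157.6, 3.3]
bottle_stand 0.71 [202. 272.] 324 [578.4, -130.6, 65.5, 105.1, 10.3]
tube_tray 0.56 [189. 277.] 758 [598.6, -268.3, 141.4, 135.3, 0.7]
```

View pics/top0.png

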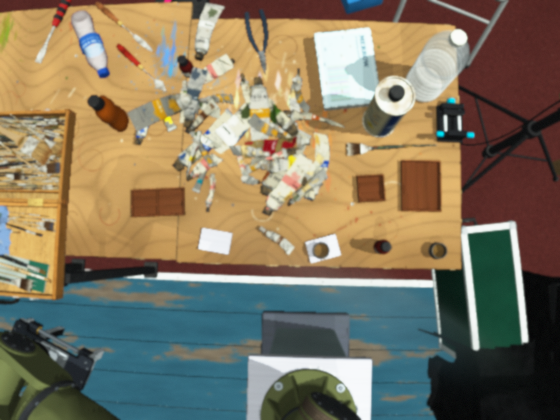

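View pics/side0.png

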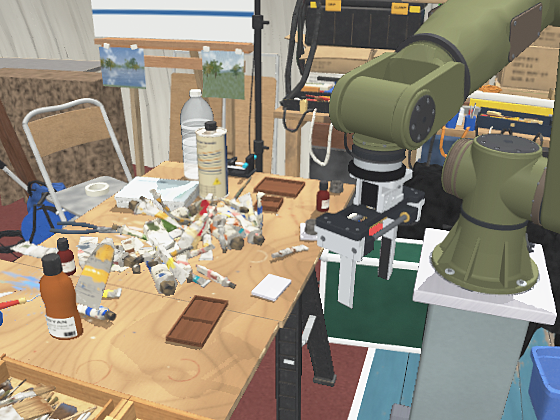

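The top picture matches the detections: cup on plate at (320,250), free cup (436,250), bottle (382,246), spare plate (215,241), tube (275,239), cup tray (157,202), bottle stand (370,188), tube tray (420,186). The side view agrees, with the gripper clear at the upper right.

```bash
cat > plan.py <<'E'
# usage: plan.py  yaw  x y z [step]; prints turn rows in place, then shift rows
import sys
from h import *
yaw,x,y,z=map(float,sys.argv[1:5]);step=float(sys.argv[5]) if len(sys.argv)>5 else .035
T=pose();o=ctrl.get_obs()
y0=np.arctan2(T[1,0],T[0,0]);d=-((yaw-y0+np.pi)%(2*np.pi)-np.pi)
nr=int(np.ceil(abs(d)/.14-1e-3)) if abs(d)>.004 else 0
Rt=R.from_euler('xyz',[np.pi,0,yaw]).as_matrix()
s=Rt.T@(np.array([x,y,z])-T[:3,3]);n=max(1,int(np.ceil(np.linalg.norm(s)/step)))
print('at',T[:3,3].round(4),'yaw',round(y0,3),'t',round(o['time_s'],1),'| turn',nr,'x',round(d/max(nr,1),4),'| shift',n,'x',(s/.05/n).round(3),'total',(s/.05).round(3))
E
python3 plan.py 1.62 .43 -.02 .19
```

```text
at [0.21   0.5083 0.2054] yaw 2.75 t 1.0 | turn 9 x 0.1255 | shift 17 x [-0.634  0.228  0.018] total [-10.77    3.874   0.309]
```

Emit:
{"api": "move_arm", "payload": {
  "increments": [
    [1,0,0,0,0,0,0.1255],
    [1,0,0,0,0,0,0.1255],
    [1,0,0,0,0,0,0.1255],
    [1,0,0,0,0,0,0.1255],
    [1,0,0,0,0,0,0.1255],
    [1,0,0,0,0,0,0.1255],
    [1,0,0,0,0,0,0.1255],
    [1,0,0,0,0,0,0.1255],
    [1,0,0,0,0,0,0.1255]
  ]
}}

```text
time_s: 1.9
ee_pos: [0.21, 0.5083, 0.2055]
eef_rot: [3.142, -0.0, 1.615]
force: [0.2, 1.0, 0.0]
grip_width: 0.094
grip_force: 0.0
```

Emit:
{"api": "move_arm", "payload": {
  "increments": [
    [1,-0.634,0.228,0.018,0,0,0],
    [1,-0.634,0.228,0.018,0,0,0],
    [1,-0.634,0.228,0.018,0,0,0],
    [1,-0.634,0.228,0.018,0,0,0],
    [1,-0.634,0.228,0.018,0,0,0],
    [1,-0.634,0.228,0.018,0,0,0],
    [1,-0.634,0.228,0.018,0,0,0],
    [1,-0.634,0.228,0.018,0,0,0],
    [1,-0.634,0.228,0.018,0,0,0],
    [1,-0.634,0.228,0.018,0,0,0],
    [1,-0.634,0.228,0.018,0,0,0],
    [1,-0.634,0.228,0.018,0,0,0],
    [1,-0.634,0.228,0.018,0,0,0],
    [1,-0.634,0.228,0.018,0,0,0],
    [1,-0.634,0.228,0.018,0,0,0],
    [1,-0.634,0.228,0.018,0,0,0],
    [1,-0.634,0.228,0.018,0,0,0],
    [1,0,0,0,0,0,0],
    [1,0,0,0,0,0,0]
  ]
}}

```text
time_s: 3.8
ee_pos: [0.4301, -0.0205, 0.19]
eef_rot: [-3.141, -0.0, 1.619]
force: [-0.1, -0.2, 0.4]
grip_width: 0.0939
grip_force: 0.0
```

```bash
cat > look.py <<'E'
import sys
from h import *
c=cam('wrist');cv2.imwrite(f'pics/{sys.argv[1]}.png',c['color'])
for a in sys.argv[2:]:
    k,_,z=a.partition('=');z=float(z) if z else H[k]
    for d in ctrl.cut_out(k,c)[:2]:
        m=d['mask'];rr,cc=np.where(m)
        print(k,round(d['conf'],2),np.round(d['centre']),int(m.sum()),'cols',cc.min(),cc.max(),'rows',rr.min(),rr.max(),'rect',rect(c,m,z))
E
python3 plan.py 1.62 .43 -.02 .19; python3 look.py w1 cup_top_mid=.034 cover_plate_mid tube_mid; python3 -c "
from h import *
c=cam('wrist');print(np.array(c['tool_from_camera']).round(3).tolist(),c['K'])"
```

```text
at [ 0.4301 -0.0205  0.19  ] yaw 1.619 t 3.8 | turn 0 x -0.0011 | shift 1 x [ 0.011 -0.002  0.   ] total [ 0.011 -0.002  0.   ]
cup_top_mid 0.87 [195. 280.] 1431 cols 261 300 rows 174 217 rect [427.6, -18.6, 40.5, 45.4, 2.7]
cover_plate_mid 0.78 [206. 298.] 2074 cols 253 316 rows 158 237 rect [432.4, -27.2, 57.7, 81.6, 16.5]
tube_mid 0.74 [ 93. 306.] 1976 cols 273 346 rows 36 129 rect [456.4, 92.9, 102.5, 26.7, 50.7]
tube_mid 0.72 [384. 390.] 3240 cols 350 436 rows 364 407 rect [587.5, -269.5, 113.4, 66.8, 3.1]
[[-0.001, -0.966, -0.258, 0.073], [1.0, -0.001, -0.001, 0.001], [0.001, -0.258, 0.966, -0.179], [0.0, 0.0, 0.0, 1.0]] [[330.5772195    0.         283.24194   ]
 [  0.         330.5772195  212.89292384]
 [  0.           0.           1.        ]]
```

```bash
python3 plan.py 1.62 .428 -.0185 .023 .024
```

```text
at [ 0.4301 -0.0196  0.1903] yaw 1.622 t 4.0 | turn 0 x 0.0016 | shift 7 x [ 0.003 -0.006  0.478] total [ 0.024 -0.041  3.346]
```

View pics/w1.png

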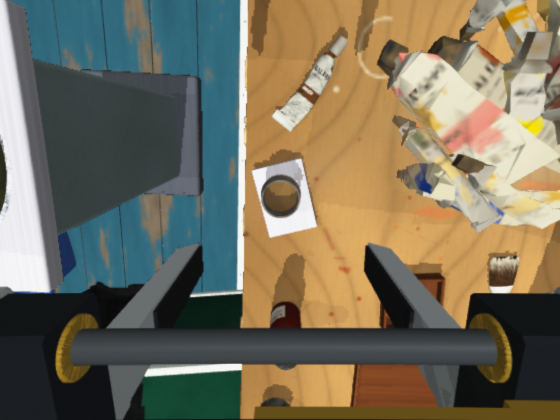

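The wrist view shows the cup at (280,196) on its plate (253–316, 158–237), and the tube at (310,85) with its cap at the upper right, clear of the heap.

Emit:
{"api": "move_arm", "payload": {
  "increments": [
    [1,0.003,-0.006,0.478,0,0,0],
    [1,0.003,-0.006,0.478,0,0,0],
    [1,0.003,-0.006,0.478,0,0,0],
    [1,0.003,-0.006,0.478,0,0,0],
    [1,0.003,-0.006,0.478,0,0,0],
    [1,0.003,-0.006,0.478,0,0,0],
    [1,0.003,-0.006,0.478,0,0,0],
    [1,0,0,0,0,0,0],
    [0.45,0,0,0,0,0,0],
    [0.4,0,0,0,0,0,0],
    [0.4,0,0,0,0,0,0],
    [0.4,0,0,0,0,0,0],
    [0.4,0,0,0,0,0,0],
    [0.4,0,0,0,0,0,0],
    [0.4,0,0,0,0,0,0]
  ],
  "force": 10
}}

```text
time_s: 5.55
ee_pos: [0.4281, -0.0194, 0.0229]
eef_rot: [3.141, 0.0, 1.62]
force: [0.4, 0.2, -0.4]
grip_width: 0.0409
grip_force: 5.0
```

Emit:
{"api": "move_arm", "payload": {
  "increments": [
    [0.3,0,0,0,0,0,0],
    [0.3,0,0,0,0,0,0],
    [0.3,0,0,-0.3,0,0,0],
    [0.3,0,0,-0.5,0,0,0],
    [0.3,0,0,-0.5,0,0,0],
    [0.3,0,0,-0.5,0,0,0],
    [0.3,0,0,-0.5,0,0,0],
    [0.3,0,0,-0.5,0,0,0],
    [0.3,0,0,-0.5,0,0,0],
    [0.3,0,0,0,0,0,0]
  ],
  "force": 12
}}

```text
time_s: 6.55
ee_pos: [0.4292, -0.0195, 0.1905]
eef_rot: [3.137, 0.001, 1.62]
force: [-0.3, -0.1, -0.2]
grip_width: 0.041
grip_force: 12.0
```

```bash
python3 plan.py 1.62 .54 .36 .19 .025
```

```text
at [ 0.4292 -0.0195  0.1905] yaw 1.62 t 6.5 | turn 0 x 0.0003 | shift 16 x [0.467 0.162 0.001] total [7.472 2.587 0.01 ]
```

Emit:
{"api": "move_arm", "payload": {
  "increments": [
    [0.3,0.2,0.08,0,0,0,0],
    [0.3,0.467,0.162,0.001,0,0,0],
    [0.3,0.467,0.162,0.001,0,0,0],
    [0.3,0.467,0.162,0.001,0,0,0],
    [0.3,0.467,0.162,0.001,0,0,0],
    [0.3,0.467,0.162,0.001,0,0,0],
    [0.3,0.467,0.162,0.001,0,0,0],
    [0.3,0.467,0.162,0.001,0,0,0],
    [0.3,0.467,0.162,0.001,0,0,0],
    [0.3,0.467,0.162,0.001,0,0,0],
    [0.3,0.467,0.162,0.001,0,0,0],
    [0.3,0.467,0.162,0.001,0,0,0],
    [0.3,0.467,0.162,0.001,0,0,0],
    [0.3,0.467,0.162,0.001,0,0,0],
    [0.3,0.467,0.162,0.001,0,0,0],
    [0.3,0.467,0.162,0.001,0,0,0],
    [0.3,0.267,0.08,0.001,0,0,0],
    [0.3,0,0,0,0,0,0],
    [0.3,0,0,0,0,0,0]
  ]
}}

```text
time_s: 8.45
ee_pos: [0.5383, 0.3601, 0.1855]
eef_rot: [-3.14, 0.001, 1.621]
force: [-0.1, -1.0, 0.2]
grip_width: 0.0409
grip_force: 12.0
```

```bash
python3 look.py w2 cup_tray spare_plate_mid cup_top_mid; python3 plan.py 1.62 .54 .36 .19 .025
```

```text
cup_tray 0.7 [140. 291.] 9672 cols 252 324 rows 73 212 rect [541.6, 411.7, 74.4, 142.8, 4.2]
spare_plate_mid 0.65 [268. 190.] 1922 cols 173 224 rows 241 296 rect [442.8, 263.7, 67.7, 51.1, 79.9]
cup_top_mid 0.78 [258. 283.] 5092 cols 246 320 rows 216 301 rect [543.2, 287.1, 101.9, 83.6, 87.0]
at [0.5389 0.3596 0.187 ] yaw 1.62 t 8.7 | turn 0 x -0.0004 | shift 1 x [ 0.007  0.022 -0.059] total [ 0.007  0.022 -0.059]
```

View pics/w2.png

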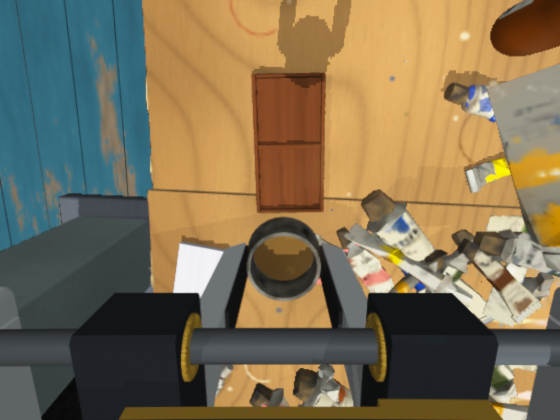

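The tray spans (252–324, 73–212) with the divider at row 143. The held cup is upright at (283,260) between the fingers. Next I go above the far bay, then down.

```bash
python3 plan.py 1.63 .5395 .447 .07 .025;
```

```text
at [0.5389 0.3596 0.187 ] yaw 1.62 t 8.7 | turn 1 x -0.0104 | shift 6 x [0.291 0.019 0.39 ] total [1.745 0.115 2.341]
```

Emit:
{"api": "move_arm", "payload": {
  "increments": [
    [0.3,0,0,0,0,0,-0.01],
    [0.3,0.291,0.019,0,0,0,0],
    [0.3,0.291,0.019,0,0,0,0],
    [0.3,0.291,0.019,0,0,0,0],
    [0.3,0.291,0.019,0,0,0,0],
    [0.3,0.291,0.019,0,0,0,0],
    [0.3,0.291,0.019,0,0,0,0],
    [0.3,0,0,0.48,0,0,0],
    [0.3,0,0,0.48,0,0,0],
    [0.3,0,0,0.48,0,0,0],
    [0.3,0,0,0.48,0,0,0],
    [0.3,0,0,0.42,0,0,0],
    [0.3,0,0,0,0,0,0],
    [0.3,0,0,0,0,0,0],
    [0.3,0,0,0,0,0,0]
  ]
}}

```text
time_s: 10.15
ee_pos: [0.5399, 0.4484, 0.0717]
eef_rot: [3.14, -0.001, 1.63]
force: [-0.1, -0.8, -0.9]
grip_width: 0.0407
grip_force: 12.0
```

```bash
python3 plan.py 1.63 .5395 .447 .0195 .01;
```

```text
at [0.5399 0.4484 0.0717] yaw 1.63 t 10.2 | turn 0 x 0.0004 | shift 6 x [-0.004 -0.002  0.174] total [-0.027 -0.01   1.045]
```

Emit:
{"api": "move_arm", "payload": {
  "increments": [
    [0.3,0,0,0.25,0,0,0],
    [0.3,0,0,0.25,0,0,0],
    [0.3,-0.02,0,0.25,0,0,0],
    [0.3,0,0,0.15,0,0,0],
    [0.3,0,0,0.08,0,0,0],
    [0.3,0,0,0.04,0,0,0],
    [0.3,0,0,0.02,0,0,0],
    [0.3,0,0,0,0,0,0],
    [0.3,0,0,0,0,0,0]
  ]
}}

```text
time_s: 11.05
ee_pos: [0.5397, 0.4468, 0.0189]
eef_rot: [3.141, -0.0, 1.63]
force: [-2.8, -2.0, 5.4]
grip_width: 0.0407
grip_force: 12.2
```

Emit:
{"api": "move_arm", "payload": {
  "increments": [
    [0.5,0,0,0,0,0,0],
    [0.6,0,0,0,0,0,0],
    [0.7,0,0,0,0,0,0],
    [0.8,0,0,0,0,0,0],
    [0.8,0,0,0,0,0,0],
    [0.8,0,0,0,0,0,0],
    [0.8,0,0,-0.2,0,0,0],
    [0.8,0,0,-0.5,0,0,0],
    [0.8,0,0,-0.5,0,0,0],
    [0.8,0,0,-0.5,0,0,0],
    [0.8,0,0,-0.5,0,0,0],
    [0.8,0,0,-0.5,0,0,0],
    [0.9,0,0,-0.5,0,0,0],
    [1,0,0,-0.3,0,0,0],
    [1,0,0,0,0,0,0]
  ]
}}

```text
time_s: 12.55
ee_pos: [0.5401, 0.4471, 0.1958]
eef_rot: [3.138, -0.002, 1.63]
force: [0.9, 0.4, 0.1]
grip_width: 0.0931
grip_force: 0.0
```

```bash
python3 look.py w3 cup_tray cup_top_mid=.030; python3 plan.py 1.63 .434 -.31 .19 .042
```

```text
cup_tray 0.96 [228. 282.] 6250 cols 249 315 rows 159 279 rect [542.0, 412.7, 73.8, 143.7, 3.6]
cup_top_mid 0.96 [196. 283.] 1364 cols 263 302 rows 175 216 rect [540.3, 447.4, 41.6, 44.6, 3.3]
at [0.5392 0.4464 0.1915] yaw 1.63 t 12.7 | turn 0 x 0.0003 | shift 19 x [-0.788 -0.158  0.002] total [-14.977  -2.994   0.031]
```

Emit:
{"api": "move_arm", "payload": {
  "increments": [
    [1,-0.4,-0.08,0,0,0,0],
    [1,-0.788,-0.158,0.002,0,0,0],
    [1,-0.788,-0.158,0.002,0,0,0],
    [1,-0.788,-0.158,0.002,0,0,0],
    [1,-0.788,-0.158,0.002,0,0,0],
    [1,-0.788,-0.158,0.002,0,0,0],
    [1,-0.788,-0.158,0.002,0,0,0],
    [1,-0.788,-0.158,0.002,0,0,0],
    [1,-0.788,-0.158,0.002,0,0,0],
    [1,-0.788,-0.158,0.002,0,0,0],
    [1,-0.788,-0.158,0.002,0,0,0],
    [1,-0.788,-0.158,0.002,0,0,0],
    [1,-0.788,-0.158,0.002,0,0,0],
    [1,-0.788,-0.158,0.002,0,0,0],
    [1,-0.788,-0.158,0.002,0,0,0],
    [1,-0.788,-0.158,0.002,0,0,0],
    [1,-0.788,-0.158,0.002,0,0,0],
    [1,-0.788,-0.158,0.002,0,0,0],
    [1,-0.788,-0.158,0.002,0,0,0],
    [1,-0.4,-0.08,0,0,0,0]
  ]
}}

```text
time_s: 14.7
ee_pos: [0.4329, -0.3125, 0.1898]
eef_rot: [-3.14, -0.001, 1.628]
force: [-0.1, 0.7, 0.3]
grip_width: 0.0937
grip_force: 0.0
```

Emit:
{"api": "move_arm", "payload": {
  "increments": [
    [1,0,0,0,0,0,0],
    [1,0,0,0,0,0,0]
  ]
}}

```text
time_s: 14.9
ee_pos: [0.4337, -0.3097, 0.1902]
eef_rot: [-3.14, -0.001, 1.63]
force: [-0.0, 0.5, -0.1]
grip_width: 0.0943
grip_force: 0.0
```

```bash
python3 look.py w4 cup_free_mid=.026 bottle_mid tube_tray; python3 plan.py 1.63 .434 -.319 .016 .024
```

```text
cup_free_mid 0.56 [206. 283.] 1330 cols 263 302 rows 186 227 rect [433.9, -321.2, 41.7, 45.2, 3.4]
cup_free_mid 0.55 [ 39. 450.] 6503 cols 411 498 rows 0 82 rect [584.3, -152.8, 74.4, 69.9, 4.5]
bottle_mid 0.67 [207. 282.] 1358 cols 263 302 rows 186 228 rect [433.8, -317.5, 39.6, 44.0, 3.4]
bottle_mid 0.65 [ 53. 299.] 1724 cols 280 320 rows 29 82 rect [441.4, -175.9, 36.1, 43.7, 3.2]
tube_tray 0.7 [173. 441.] 12115 cols 371 512 rows 125 224 rect [600.7, -281.2, 137.9, 104.2, 0.7]
at [ 0.4344 -0.3092  0.1912] yaw 1.631 t 15.1 | turn 0 x 0.0015 | shift 8 x [-0.024 -0.002  0.438] total [-0.195 -0.019  3.504]
```

Emit:
{"api": "move_arm", "payload": {
  "increments": [
    [1,-0.03,0,0.438,0,0,0],
    [1,-0.03,0,0.438,0,0,0],
    [1,-0.03,0,0.438,0,0,0],
    [1,-0.03,0,0.438,0,0,0],
    [1,-0.03,0,0.438,0,0,0],
    [1,-0.03,0,0.438,0,0,0],
    [1,-0.03,0,0.438,0,0,0],
    [1,-0.03,0,0.438,0,0,0],
    [1,0,0,0,0,0,0],
    [0.5,0,0,0,0,0,0],
    [0.4,0,0,0,0,0,0],
    [0.3,0,0,0,0,0,0],
    [0.3,0,0,0,0,0,0],
    [0.3,0,0,0,0,0,0],
    [0.3,0,0,0,0,0,0],
    [0.3,0,0,0,0,0,0],
    [0.3,0,0,0,0,0,0]
  ]
}}

```text
time_s: 16.8
ee_pos: [0.4349, -0.3222, 0.0161]
eef_rot: [3.142, 0.0, 1.63]
force: [0.1, 0.4, 1.2]
grip_width: 0.0409
grip_force: 12.0
```

Emit:
{"api": "move_arm", "payload": {
  "increments": [
    [0.3,0,0,-0.3,0,0,0],
    [0.3,0,0,-0.5,0,0,0],
    [0.3,0,0,-0.5,0,0,0],
    [0.3,0,0,-0.5,0,0,0],
    [0.3,0,0,-0.5,0,0,0],
    [0.3,0,0,-0.5,0,0,0],
    [0.3,0,0,-0.5,0,0,0],
    [0.3,0,0,-0.2,0,0,0],
    [0.3,0,0,0,0,0,0]
  ]
}}

```text
time_s: 17.7
ee_pos: [0.4351, -0.3224, 0.1919]
eef_rot: [3.14, 0.001, 1.63]
force: [-0.1, 0.2, -0.8]
grip_width: 0.0407
grip_force: 12.0
```

```bash
python3 plan.py 1.633 .544 .3775 .19 .038
```

```text
at [ 0.4351 -0.3224  0.1919] yaw 1.63 t 17.7 | turn 0 x -0.0027 | shift 19 x [0.728 0.16  0.002] total [13.835  3.043  0.037]
```

Emit:
{"api": "move_arm", "payload": {
  "increments": [
    [0.3,0.364,0.08,0,0,0,0],
    [0.3,0.728,0.16,0.002,0,0,0],
    [0.3,0.728,0.16,0.002,0,0,0],
    [0.3,0.728,0.16,0.002,0,0,0],
    [0.3,0.728,0.16,0.002,0,0,0],
    [0.3,0.728,0.16,0.002,0,0,0],
    [0.3,0.728,0.16,0.002,0,0,0],
    [0.3,0.728,0.16,0.002,0,0,0],
    [0.3,0.728,0.16,0.002,0,0,0],
    [0.3,0.728,0.16,0.002,0,0,0],
    [0.3,0.728,0.16,0.002,0,0,0],
    [0.3,0.728,0.16,0.002,0,0,0],
    [0.3,0.728,0.16,0.002,0,0,0],
    [0.3,0.728,0.16,0.002,0,0,0],
    [0.3,0.728,0.16,0.002,0,0,0],
    [0.3,0.728,0.16,0.002,0,0,0],
    [0.3,0.728,0.16,0.002,0,0,0],
    [0.3,0.728,0.16,0.002,0,0,0],
    [0.3,0.728,0.16,0.002,0,0,0],
    [0.3,0.364,0.08,0,0,0,0]
  ]
}}

```text
time_s: 19.7
ee_pos: [0.5438, 0.3803, 0.1869]
eef_rot: [-3.139, 0.001, 1.632]
force: [-0.3, -0.5, 0.9]
grip_width: 0.0412
grip_force: 12.0
```

Emit:
{"api": "move_arm", "payload": {
  "increments": [
    [0.3,0,0,0,0,0,0],
    [0.3,0,0,0.4,0,0,0],
    [0.3,0,0,0.5,0,0,0],
    [0.3,0,0,0.5,0,0,0],
    [0.3,0,0,0.5,0,0,0],
    [0.3,0,0,0.4,0,0,0],
    [0.3,0,0,0,0,0,0],
    [0.3,0,0,0,0,0,0]
  ]
}}

```text
time_s: 20.5
ee_pos: [0.5451, 0.3769, 0.0743]
eef_rot: [-3.141, 0.0, 1.63]
force: [0.1, 0.5, 0.0]
grip_width: 0.0408
grip_force: 12.0
```

```bash
python3 plan.py 1.633 .544 .3775 .02 .01
```

```text
at [0.5451 0.3769 0.0743] yaw 1.63 t 20.5 | turn 0 x -0.0029 | shift 6 x [ 0.002 -0.003  0.181] total [ 0.012 -0.02   1.086]
```

Emit:
{"api": "move_arm", "payload": {
  "increments": [
    [0.3,0.01,-0.02,0.25,0,0,0],
    [0.3,0,0,0.25,0,0,0],
    [0.3,0,0,0.25,0,0,0],
    [0.3,0,0,0.17,0,0,0],
    [0.3,0,0,0.08,0,0,0],
    [0.3,0,0,0.05,0,0,0],
    [0.3,0,0,0.04,0,0,0],
    [0.3,0,0,0,0,0,0],
    [0.3,0,0,0,0,0,0]
  ]
}}

```text
time_s: 21.4
ee_pos: [0.5446, 0.3779, 0.0202]
eef_rot: [3.141, -0.0, 1.63]
force: [-0.4, 0.5, 0.7]
grip_width: 0.0411
grip_force: 12.0
```

Emit:
{"api": "move_arm", "payload": {
  "increments": [
    [0.5,0,0,0,0,0,0],
    [0.6,0,0,0,0,0,0],
    [0.7,0,0,0,0,0,0],
    [0.8,0,0,0,0,0,0],
    [0.8,0,0,0,0,0,0],
    [0.8,0,0,0,0,0,0],
    [0.8,0,0,-0.2,0,0,0],
    [0.8,0,0,-0.5,0,0,0],
    [0.8,0,0,-0.5,0,0,0],
    [0.8,0,0,-0.5,0,0,0],
    [0.8,0,0,-0.5,0,0,0],
    [0.8,0,0,-0.5,0,0,0],
    [0.8,0,0,-0.5,0,0,0],
    [0.8,0,0,-0.3,0,0,0],
    [0.8,0,0,0,0,0,0]
  ]
}}

```text
time_s: 22.9
ee_pos: [0.545, 0.3781, 0.1973]
eef_rot: [3.138, -0.002, 1.63]
force: [0.1, 0.1, -0.9]
grip_width: 0.0753
grip_force: 0.0
```

```bash
python3 look.py w5 cup_tray cup_top_mid=.030 spare_plate_mid; python3 plan.py 1.86 .432 -.026 .15 .038
```

```text
cup_tray 0.84 [156. 280.] 5983 cols 247 315 rows 92 224 rect [542.0, 412.2, 73.7, 144.0, 3.8]
cup_tray 0.21 [132. 282.] 1332 cols 262 302 rows 111 152 rect [540.4, 444.6, 42.8, 42.7, 48.1]
cup_top_mid 0.8 [131. 282.] 1354 cols 262 302 rows 110 151 rect [540.8, 445.4, 40.8, 40.4, 3.4]
spare_plate_mid 0.68 [291. 208.] 540 cols 173 222 rows 251 319 rect [467.2, 241.8, 66.2, 14.6, 74.1]
at [0.544  0.3775 0.1932] yaw 1.63 t 23.1 | turn 2 x -0.1149 | shift 12 x [-0.591 -0.371  0.072] total [-7.095 -4.448  0.863]
```

View pics/w5.png

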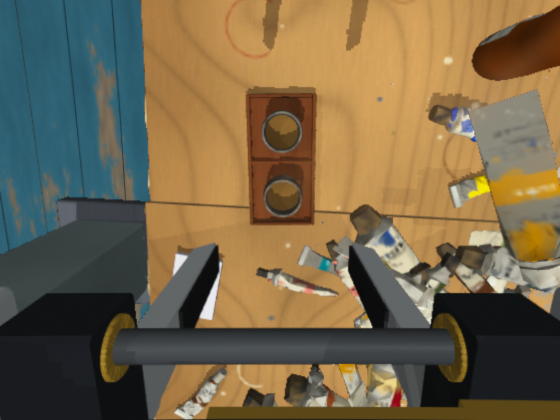

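Both cups stand in their bays, at (282,131) and (282,197). Next is the cover plate.

Emit:
{"api": "move_arm", "payload": {
  "increments": [
    [1,0,0,0,0,0,-0.115],
    [1,0,0,0,0,0,-0.115],
    [1,-0.591,-0.371,0.072,0,0,0],
    [1,-0.591,-0.371,0.072,0,0,0],
    [1,-0.591,-0.371,0.072,0,0,0],
    [1,-0.591,-0.371,0.072,0,0,0],
    [1,-0.591,-0.371,0.072,0,0,0],
    [1,-0.591,-0.371,0.072,0,0,0],
    [1,-0.591,-0.371,0.072,0,0,0],
    [1,-0.591,-0.371,0.072,0,0,0],
    [1,-0.591,-0.371,0.072,0,0,0],
    [1,-0.591,-0.371,0.072,0,0,0],
    [1,-0.591,-0.371,0.072,0,0,0],
    [1,-0.591,-0.371,0.072,0,0,0],
    [1,0,0,0,0,0,0],
    [1,0,0,0,0,0,0]
  ]
}}

```text
time_s: 24.7
ee_pos: [0.432, -0.0259, 0.151]
eef_rot: [-3.141, -0.001, 1.859]
force: [-0.1, 0.9, 0.3]
grip_width: 0.094
grip_force: 0.0
```

```bash
python3 look.py w6 cover_plate_mid; python3 plan.py 1.86 .432 -.026 .03 .024
```

```text
cover_plate_mid 0.82 [198. 286.] 4307 cols 255 312 rows 161 239 rect [432.4, -26.5, 55.7, 79.8, 16.5]
at [ 0.4324 -0.025   0.1513] yaw 1.861 t 24.8 | turn 0 x 0.0008 | shift 6 x [-0.003 -0.002  0.404] total [-0.017 -0.014  2.426]
```

Emit:
{"api": "move_arm", "payload": {
  "increments": [
    [1,-0.005,0,0.46,0,0,0],
    [1,-0.005,0,0.46,0,0,0],
    [1,-0.005,0,0.46,0,0,0],
    [1,-0.005,0,0.46,0,0,0],
    [1,-0.005,0,0.46,0,0,0],
    [1,-0.005,0,0.4,0,0,0],
    [1,0,0,0.15,0,0,0],
    [1,0,0,0,0,0,0],
    [1,0,0,0,0,0,0]
  ]
}}

```text
time_s: 25.7
ee_pos: [0.4332, -0.0268, 0.0097]
eef_rot: [3.141, 0.0, 1.861]
force: [-0.1, -0.5, 0.6]
grip_width: 0.0939
grip_force: 0.0
```

```bash
python3 plan.py 1.859 .4324 -.0265 .002 .024
```

```text
at [ 0.4332 -0.0268  0.0097] yaw 1.861 t 25.7 | turn 0 x 0.002 | shift 1 x [ 0.01  -0.014  0.154] total [ 0.01  -0.014  0.154]
```

Emit:
{"api": "move_arm", "payload": {
  "increments": [
    [1,0,0,0.08,0,0,0],
    [1,0,0,0.07,0,0,0],
    [1,0,0,0,0,0,0],
    [0.7,0,0,0,0,0,0],
    [0.6,0,0,0,0,0,0],
    [0.5,0,0,0,0,0,0],
    [0.4,0,0,0,0,0,0],
    [0.4,0,0,0,0,0,0],
    [0.4,0,0,0,0,0,0],
    [0.4,0,0,0,0,0,0],
    [0.4,0,0,0,0,0,0],
    [0.4,0,0,0,0,0,0]
  ],
  "force": 25
}}

```text
time_s: 26.9
ee_pos: [0.4327, -0.0271, 0.0016]
eef_rot: [3.142, 0.0, 1.86]
force: [-0.5, -0.4, 1.5]
grip_width: 0.0556
grip_force: 25.0
```

Emit:
{"api": "move_arm", "payload": {
  "increments": [
    [0.4,0,0,-0.1,0,0,0],
    [0.4,0,0,-0.3,0,0,0],
    [0.4,0,0,-0.5,0,0,0],
    [0.4,0,0,-0.5,0,0,0],
    [0.4,0,0,-0.5,0,0,0],
    [0.4,0,0,-0.5,0,0,0],
    [0.4,0,0,-0.5,0,0,0],
    [0.4,0,0,-0.5,0,0,0],
    [0.4,0,0,0,0,0,0]
  ]
}}

```text
time_s: 27.8
ee_pos: [0.4339, -0.0273, 0.1745]
eef_rot: [3.137, 0.002, 1.86]
force: [0.7, 0.1, -1.6]
grip_width: 0.0551
grip_force: 25.0
```

```bash
python3 plan.py 1.463 .443 .17 .17 .025
```

```text
at [ 0.4339 -0.0273  0.1745] yaw 1.86 t 27.8 | turn 3 x 0.1324 | shift 8 x [ 0.493 -0.03   0.011] total [ 3.942 -0.243  0.091]
```

Emit:
{"api": "move_arm", "payload": {
  "increments": [
    [0.4,0,0,0,0,0,0.1],
    [0.4,0,0,0,0,0,0.1],
    [0.4,0,0,0,0,0,0.1],
    [0.4,0,0,0,0,0,0.097],
    [0.4,0.493,-0.03,0.011,0,0,0],
    [0.4,0.493,-0.03,0.011,0,0,0],
    [0.4,0.493,-0.03,0.011,0,0,0],
    [0.4,0.493,-0.03,0.011,0,0,0],
    [0.4,0.493,-0.03,0.011,0,0,0],
    [0.4,0.493,-0.03,0.011,0,0,0],
    [0.4,0.493,-0.03,0.011,0,0,0],
    [0.4,0.493,-0.03,0.011,0,0,0],
    [0.4,0,0,0,0,0,0],
    [0.4,0,0,0,0,0,0]
  ]
}}

```text
time_s: 29.2
ee_pos: [0.4415, 0.1701, 0.1663]
eef_rot: [-3.14, 0.001, 1.464]
force: [-0.7, -0.1, -0.8]
grip_width: 0.0558
grip_force: 25.0
```

```bash
python3 look.py w7 spare_plate_mid ; python3 - <<'E'
from h import *
T=pose();c=cam('wrist')
for d in ctrl.cut_out('cover_plate_mid',c)[:3]:
    m=d['mask'];z=T[2,3]+.0065
    print(d['conf'],d['centre'],m.sum(),rect(c,m,z),rect(c,m,.008),T[:3,3])
E
python3 plan.py 1.463 .443 .257 .03 .025
```

```text
spare_plate_mid 0.92 [116. 273.] 4836 cols 248 307 rows 70 156 rect [444.4, 253.3, 80.2, 55.7, 81.4]
0.78 [249.6, 283.1] 13585 [443.0, 170.4, 82.3, 56.4, 83.9] [435.4, 101.2, 161.0, 110.5, 83.9] [0.44179844 0.16951832 0.16674474]
at [0.442  0.1695 0.167 ] yaw 1.462 t 29.4 | turn 0 x -0.0007 | shift 7 x [ 0.249 -0.024  0.391] total [ 1.742 -0.168  2.74 ]
```

View pics/w7.png

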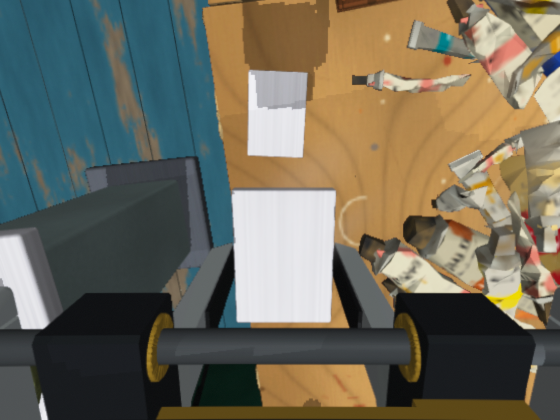

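The spare plate shows at (248–307, 70–156), and the held plate sits squarely in the fingers at (283,255). I'll turn about 2.5° and take a lower second look.

```bash
python3 plan.py 1.419 .432 .175 .06 .025
```

```text
at [0.442  0.1695 0.167 ] yaw 1.462 t 29.4 | turn 1 x 0.0433 | shift 5 x [ 0.016 -0.043  0.428] total [ 0.079 -0.214  2.14 ]
```

Emit:
{"api": "move_arm", "payload": {
  "increments": [
    [0.4,0,0,0,0,0,0.043],
    [0.4,0.016,-0.043,0.428,0,0,0],
    [0.4,0.016,-0.043,0.428,0,0,0],
    [0.4,0.016,-0.043,0.428,0,0,0],
    [0.4,0.016,-0.043,0.428,0,0,0],
    [0.4,0.016,-0.043,0.428,0,0,0],
    [0.4,0,0,0,0,0,0],
    [0.4,0,0,0,0,0,0],
    [0.4,0,0,0,0,0,0]
  ]
}}

```text
time_s: 30.3
ee_pos: [0.4327, 0.1758, 0.0613]
eef_rot: [3.14, -0.001, 1.42]
force: [0.6, 0.8, -0.4]
grip_width: 0.0555
grip_force: 25.0
```

```bash
python3 - <<'E'
from h import *
T=pose();c=cam('wrist');cv2.imwrite('pics/w8.png',c['color'])
for k,z in(('cover_plate_mid',T[2,3]+.0065),('spare_plate_mid',.008)):
  for d in ctrl.cut_out(k,c)[:3]:
    m=d['mask'];print(k,d['conf'],d['centre'],m.sum(),rect(c,m,z),T[:3,3])
E
python3 plan.py 1.419 .4432 .2524 .02 .025
```

```text
cover_plate_mid 0.73 [250.8, 281.5] 13543 [433.9, 177.0, 81.6, 56.4, 81.2] [0.43268198 0.17575131 0.06132966]
spare_plate_mid 0.73 [115.5, 279.7] 10120 [444.3, 252.7, 78.8, 55.7, 81.3] [0.43268198 0.17575131 0.06132966]
at [0.4324 0.1758 0.061 ] yaw 1.42 t 30.4 | turn 0 x 0.0011 | shift 4 x [ 0.387 -0.005  0.205] total [ 1.546 -0.018  0.82 ]
```

Emit:
{"api": "move_arm", "payload": {
  "increments": [
    [0.4,0.386,-0.005,0,0,0,0],
    [0.4,0.386,-0.005,0,0,0,0],
    [0.4,0.386,-0.005,0,0,0,0],
    [0.4,0.386,-0.005,0,0,0,0],
    [0.4,0,0,0.3,0,0,0],
    [0.4,0,0,0.3,0,0,0],
    [0.4,0,0,0.22,0,0,0],
    [0.4,0,0,0,0,0,0],
    [0.4,0,0,0,0,0,0],
    [0.4,0,0,0,0,0,0]
  ]
}}

```text
time_s: 31.45
ee_pos: [0.443, 0.2524, 0.0199]
eef_rot: [3.141, -0.001, 1.42]
force: [0.3, 1.0, -0.7]
grip_width: 0.0555
grip_force: 25.0
```

```bash
python3 plan.py 1.419 .4431 .2523 .0105 .025
```

```text
at [0.443  0.2524 0.0199] yaw 1.42 t 31.4 | turn 0 x 0.0011 | shift 1 x [-0.001  0.003  0.189] total [-0.001  0.003  0.189]
```

Emit:
{"api": "move_arm", "payload": {
  "increments": [
    [0.4,0,0,0.08,0,0,0],
    [0.4,0,0,0.07,0,0,0],
    [0.4,0,0,0.04,0,0,0],
    [0.4,0,0,0,0,0,0],
    [0.4,0,0,0,0,0,0]
  ]
}}

```text
time_s: 31.95
ee_pos: [0.4425, 0.2523, 0.0096]
eef_rot: [-3.142, 0.0, 1.42]
force: [-0.4, -0.4, 0.3]
grip_width: 0.0554
grip_force: 25.0
```

Emit:
{"api": "move_arm", "payload": {
  "increments": [
    [0.62,0,0,0,0,0,0],
    [0.65,0,0,0,0,0,0],
    [0.7,0,0,0,0,0,0],
    [0.8,0,0,0,0,0,0],
    [0.8,0,0,0,0,0,0],
    [0.8,0,0,0,0,0,0],
    [0.8,0,0,-0.2,0,0,0],
    [0.8,0,0,-0.5,0,0,0],
    [0.8,0,0,-0.5,0,0,0],
    [0.8,0,0,-0.5,0,0,0],
    [0.8,0,0,-0.5,0,0,0],
    [0.8,0,0,-0.5,0,0,0],
    [0.8,0,0,-0.3,0,0,0],
    [0.8,0,0,0,0,0,0]
  ]
}}

```text
time_s: 33.35
ee_pos: [0.4433, 0.2527, 0.1622]
eef_rot: [3.138, -0.002, 1.42]
force: [1.0, 0.3, -0.7]
grip_width: 0.0754
grip_force: 0.0
```

```bash
python3 - <<'E'
from h import *
T=pose();c=cam('wrist');cv2.imwrite('pics/w9.png',cv2.resize(c['color'][90:310,180:400],None,fx=2.5,fy=2.5))
for k in('cover_plate_mid','spare_plate_mid'):
  for d in ctrl.cut_out(k,c)[:3]:
    m=d['mask'];print(k,d['conf'],d['centre'],m.sum(),rect(c,m,.016),T[:3,3])
E
python3 plan.py 1.571 .440 -.20 .2 .042
```

```text
cover_plate_mid 0.82 [196.5, 282.2] 4262 [443.9, 253.3, 79.4, 56.3, 81.3] [0.44328559 0.25267867 0.16223443]
cover_plate_mid 0.38 [34.1, 355.3] 5375 [541.0, 381.6, 74.4, 86.3, 2.5] [0.44328559 0.25267867 0.16223443]
at [0.4422 0.2521 0.159 ] yaw 1.42 t 33.5 | turn 2 x -0.0753 | shift 11 x [-0.822 -0.004 -0.075] total [-9.042 -0.045 -0.821]
```

View pics/w9.png

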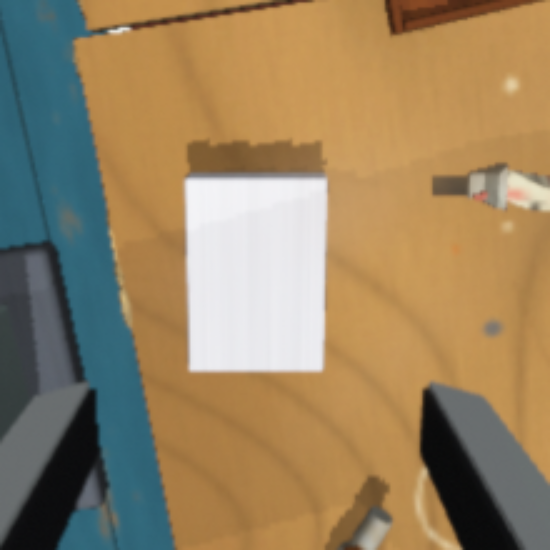

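The plates look like one clean rectangle at (257,273) in the crop, with no edge of the lower plate showing. On to the bottle.

```bash
python3 plan.py 1.571 .440 -.235 .2 .042
```

```text
at [0.4422 0.2521 0.159 ] yaw 1.42 t 33.5 | turn 2 x -0.0753 | shift 12 x [-0.812 -0.004 -0.068] total [-9.742 -0.045 -0.821]
```

Emit:
{"api": "move_arm", "payload": {
  "increments": [
    [0.8,0,0,0,0,0,-0.075],
    [0.9,0,0,0,0,0,-0.075],
    [1,0,0,-0.5,0,0,0],
    [1,0,0,-0.32,0,0,0],
    [1,-0.5,0,0,0,0,0],
    [1,-0.812,-0.004,0,0,0,0],
    [1,-0.812,-0.004,0,0,0,0],
    [1,-0.812,-0.004,0,0,0,0],
    [1,-0.812,-0.004,0,0,0,0],
    [1,-0.812,-0.004,0,0,0,0],
    [1,-0.812,-0.004,0,0,0,0],
    [1,-0.812,-0.004,0,0,0,0],
    [1,-0.812,-0.004,0,0,0,0],
    [1,-0.812,-0.004,0,0,0,0],
    [1,-0.812,-0.004,0,0,0,0],
    [1,-0.812,-0.004,0,0,0,0],
    [1,-0.312,-0.004,0,0,0,0],
    [1,0,0,0,0,0,0],
    [1,0,0,0,0,0,0]
  ]
}}

```text
time_s: 35.4
ee_pos: [0.4397, -0.234, 0.2]
eef_rot: [-3.141, -0.001, 1.57]
force: [0.3, -0.4, -0.4]
grip_width: 0.0938
grip_force: 0.0
```

```bash
python3 look.py w10 bottle_mid=.05 bottle_stand; python3 plan.py 1.571 .440 -.173 .12 .03
```

```text
bottle_mid 0.74 [139. 284.] 1157 cols 264 302 rows 121 159 rect [440.5, -175.3, 36.0, 36.1, 45.0]
bottle_stand 0.73 [110. 424.] 4943 cols 390 463 rows 74 148 rect [589.3, -148.8, 74.0, 70.0, 5.0]
at [ 0.4401 -0.2337  0.2006] yaw 1.572 t 35.5 | turn 0 x 0.0008 | shift 4 x [ 0.303 -0.     0.403] total [ 1.214e+00 -1.000e-03  1.613e+00]
```

View pics/w10.png

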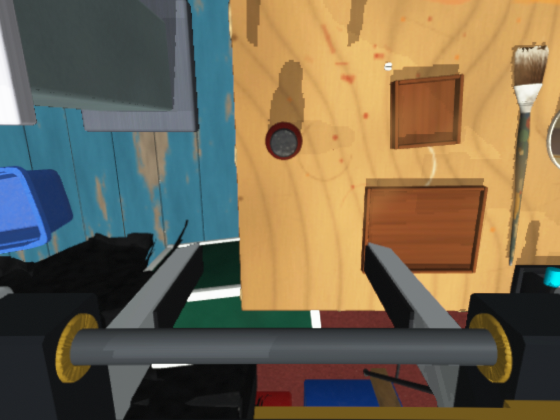

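The bottle stands at (284,141), the stand at (427,110) and the tube tray at (424,228).

Emit:
{"api": "move_arm", "payload": {
  "increments": [
    [1,0.298,0,0,0,0,0],
    [1,0.298,0,0,0,0,0],
    [1,0.298,0,0,0,0,0],
    [1,0.298,0,0,0,0,0],
    [1,0,0,0,0,0,0],
    [1,0,0,0.4,0,0,0],
    [1,0,0,0.45,0,0,0],
    [1,0,0,0.45,0,0,0],
    [1,0,0,0.45,0,0,0],
    [1,0,0,0.45,0,0,0],
    [1,0,0,0.45,0,0,0],
    [1,0,0,0.45,0,0,0],
    [1,0,0,0.42,0,0,0],
    [1,0,0,0,0,0,0],
    [1,0,0,0,0,0,0]
  ]
}}

```text
time_s: 37.05
ee_pos: [0.4401, -0.1754, 0.0251]
eef_rot: [-3.141, -0.0, 1.57]
force: [0.5, 0.0, 0.6]
grip_width: 0.0937
grip_force: 0.0
```

Emit:
{"api": "move_arm", "payload": {
  "increments": [
    [0.7,0,0,0,0,0,0],
    [0.55,0,0,0,0,0,0],
    [0.45,0,0,0,0,0,0],
    [0.4,0,0,0,0,0,0],
    [0.35,0,0,0,0,0,0],
    [0.3,0,0,0,0,0,0],
    [0.25,0,0,0,0,0,0],
    [0.25,0,0,0,0,0,0],
    [0.25,0,0,0,0,0,0],
    [0.25,0,0,0,0,0,0]
  ],
  "force": 12
}}

```text
time_s: 38.05
ee_pos: [0.4399, -0.1753, 0.0246]
eef_rot: [-3.141, -0.0, 1.57]
force: [-0.3, -0.4, 0.6]
grip_width: 0.0364
grip_force: 12.0
```

Emit:
{"api": "move_arm", "payload": {
  "increments": [
    [0.25,0,0,-0.2,0,0,0],
    [0.25,0,0,-0.4,0,0,0],
    [0.25,0,0,-0.4,0,0,0],
    [0.25,0,0,-0.4,0,0,0],
    [0.25,0,0,-0.3,0,0,0],
    [0.25,0,0,0,0,0,0]
  ]
}}

```text
time_s: 38.65
ee_pos: [0.4408, -0.1757, 0.1119]
eef_rot: [3.138, 0.002, 1.57]
force: [-0.0, -0.0, -0.4]
grip_width: 0.0363
grip_force: 12.0
```

```bash
python3 plan.py 1.571 .590 -.1465 .11 .02; python3 look.py w11 bottle_stand bottle_mid
```

```text
at [ 0.4408 -0.1757  0.1119] yaw 1.57 t 38.6 | turn 0 x -0.0007 | shift 8 x [0.073 0.373 0.005] total [0.584 2.984 0.038]
bottle_mid 0.87 [271. 282.] 6533 cols 248 318 rows 216 328 rect [441.4, -220.8, 99.4, 57.2, 88.4]
```

Emit:
{"api": "move_arm", "payload": {
  "increments": [
    [0.25,0.04,0.2,0,0,0,0],
    [0.25,0.073,0.373,0,0,0,0],
    [0.25,0.073,0.373,0,0,0,0],
    [0.25,0.073,0.373,0,0,0,0],
    [0.25,0.073,0.373,0,0,0,0],
    [0.25,0.073,0.373,0,0,0,0],
    [0.25,0.073,0.373,0,0,0,0],
    [0.25,0.073,0.373,0,0,0,0],
    [0.25,0.033,0.173,0,0,0,0],
    [0.25,0,0,0,0,0,0],
    [0.25,0,0,0,0,0,0],
    [0.25,0,0,0,0,0,0]
  ]
}}

```text
time_s: 40.0
ee_pos: [0.5886, -0.1464, 0.1096]
eef_rot: [-3.141, -0.0, 1.57]
force: [-0.1, -0.9, -0.5]
grip_width: 0.0365
grip_force: 12.0
```

```bash
python3 plan.py 1.571 .590 -.1465 .0295 .02; python3 look.py w12 bottle_stand bottle_mid
```

```text
at [ 0.5886 -0.1464  0.1096] yaw 1.57 t 40.0 | turn 0 x -0.001 | shift 5 x [-0.001  0.006  0.32 ] total [-0.003  0.028  1.602]
bottle_stand 0.65 [196. 287.] 4513 cols 242 328 rows 170 244 rect [592.1, -143.6, 70.4, 64.8, 4.8]
bottle_mid 0.83 [273. 285.] 6600 cols 249 318 rows 216 328 rect [589.3, -190.0, 55.9, 98.1, 1.4]
```

View pics/w12.png

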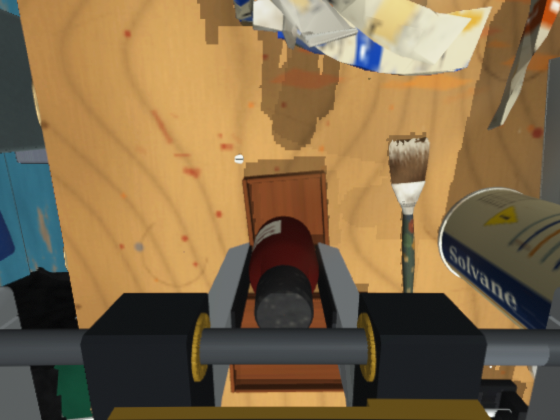

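The held bottle is upright over the stand, whose far edge is at row 172. The Solvane can at (505,260) is close to the gripper body's +x end, so I'll back off, turn the gripper to lie along y, then lower.

Emit:
{"api": "move_arm", "payload": {
  "increments": [
    [0.25,0,-0.3,0,0,0,0],
    [0.25,0,-0.4,0,0,0,0],
    [0.25,0,-0.3,0,0,0,0],
    [0.25,0,0,0,0,0,0.1],
    [0.25,0,0,0,0,0,0.1],
    [0.25,0,0,0,0,0,0.1],
    [0.25,0,0,0,0,0,0.1],
    [0.25,0,0,0,0,0,0.1],
    [0.25,0,0,0,0,0,0.1],
    [0.25,0,0,0,0,0,0.1],
    [0.25,0,0,0,0,0,0.1],
    [0.25,0,0,0,0,0,0.1],
    [0.25,0,0,0,0,0,0.1],
    [0.25,0,0,0,0,0,0.1],
    [0.25,0,0,0,0,0,0.1],
    [0.25,0,0,0,0,0,0.1],
    [0.25,0,0,0,0,0,0.1],
    [0.25,0,0,0,0,0,0.1],
    [0.25,0,0,0,0,0,0]
  ]
}}

```text
time_s: 42.05
ee_pos: [0.539, -0.1463, 0.1098]
eef_rot: [3.141, -0.0, 0.068]
force: [-0.2, 0.6, -0.3]
grip_width: 0.0364
grip_force: 12.0
```

```bash
python3 plan.py .07 .591 -.1465 .11 .015
```

```text
at [ 0.539  -0.1463  0.1098] yaw 0.068 t 42.0 | turn 0 x -0.0015 | shift 4 x [ 0.259  0.019 -0.001] total [ 1.038  0.077 -0.003]
```

Emit:
{"api": "move_arm", "payload": {
  "increments": [
    [0.25,0.259,0.019,0,0,0,0],
    [0.25,0.259,0.019,0,0,0,0],
    [0.25,0.259,0.019,0,0,0,0],
    [0.25,0.259,0.019,0,0,0,0],
    [0.25,0,0,0,0,0,0],
    [0.25,0,0,0.25,0,0,0],
    [0.25,0,0,0.3,0,0,0],
    [0.25,0,0,0.3,0,0,0],
    [0.25,0,0,0.3,0,0,0],
    [0.25,0,0,0.2,0,0,0],
    [0.25,0,0,0.1,0,0,0],
    [0.25,0,0,0,0,0,0],
    [0.25,0,0,0,0,0,0]
  ]
}}

```text
time_s: 43.35
ee_pos: [0.5913, -0.1464, 0.0376]
eef_rot: [3.141, -0.001, 0.07]
force: [0.5, 0.5, -0.2]
grip_width: 0.0361
grip_force: 12.0
```

```bash
python3 plan.py .07 .591 -.1465 .029 .01
```

```text
at [ 0.5913 -0.1464  0.0376] yaw 0.07 t 43.4 | turn 0 x 0.0003 | shift 1 x [-0.007  0.001  0.172] total [-0.007  0.001  0.172]
```

Emit:
{"api": "move_arm", "payload": {
  "increments": [
    [0.25,0,0,0.08,0,0,0],
    [0.25,0,0,0.06,0,0,0],
    [0.25,0,0,0.04,0,0,0],
    [0.25,0,0,0,0,0,0],
    [0.25,0,0,0,0,0,0]
  ]
}}

```text
time_s: 43.85
ee_pos: [0.5912, -0.1464, 0.0286]
eef_rot: [3.141, -0.001, 0.07]
force: [-2.0, 0.8, 4.9]
grip_width: 0.036
grip_force: 12.0
```

Contact with the floor of the stand, so I release gently and rise.

Emit:
{"api": "move_arm", "payload": {
  "increments": [
    [0.42,0,0,0,0,0,0],
    [0.46,0,0,0,0,0,0],
    [0.5,0,0,0,0,0,0],
    [0.6,0,0,0,0,0,0],
    [0.7,0,0,0,0,0,0],
    [0.7,0,0,0,0,0,0],
    [0.7,0,0,-0.2,0,0,0],
    [0.7,0,0,-0.4,0,0,0],
    [0.7,0,0,-0.5,0,0,0],
    [0.7,0,0,-0.5,0,0,0],
    [0.7,0,0,-0.5,0,0,0],
    [0.7,0,0,-0.5,0,0,0],
    [0.7,0,0,-0.5,0,0,0],
    [0.7,0,0,-0.3,0,0,0],
    [0.7,0,0,0,0,0,0]
  ]
}}

```text
time_s: 45.35
ee_pos: [0.5918, -0.1465, 0.2011]
eef_rot: [3.14, -0.004, 0.07]
force: [0.1, -0.5, -0.2]
grip_width: 0.0659
grip_force: 0.0
```

```bash
python3 look.py w13 bottle_mid=.054 bottle_stand; python3 plan.py .907 .456 .08 .17 .03
```

```text
bottle_mid 0.82 [196. 283.] 1318 cols 266 300 rows 176 223 rect [594.3, -147.9, 48.6, 34.5, 3.2]
bottle_stand 0.76 [174. 290.] 2602 cols 252 315 rows 161 224 rect [593.9, -148.8, 72.0, 69.7, 4.8]
at [ 0.5907 -0.1462  0.1973] yaw 0.07 t 45.5 | turn 6 x -0.1395 | shift 9 x [ 0.212 -0.545  0.061] total [ 1.904 -4.909  0.546]
```

Emit:
{"api": "move_arm", "payload": {
  "increments": [
    [0.7,0,0,0,0,0,-0.1395],
    [0.7,0,0,0,0,0,-0.1395],
    [0.7,0,0,0,0,0,-0.1395],
    [0.7,0,0,0,0,0,-0.1395],
    [0.7,0,0,0,0,0,-0.1395],
    [0.7,0,0,0,0,0,-0.1395],
    [0.7,0.212,-0.545,0,0,0,0],
    [0.7,0.212,-0.545,0,0,0,0],
    [0.7,0.212,-0.545,0,0,0,0],
    [0.7,0.212,-0.545,0,0,0,0],
    [0.7,0.212,-0.545,0,0,0,0],
    [0.7,0.212,-0.545,0,0,0,0],
    [0.7,0.212,-0.545,0.2,0,0,0],
    [0.7,0.212,-0.545,0.2,0,0,0],
    [0.7,0.212,-0.545,0.15,0,0,0],
    [0.7,0,0,0,0,0,0],
    [0.7,0,0,0,0,0,0]
  ]
}}

```text
time_s: 47.2
ee_pos: [0.4563, 0.08, 0.1701]
eef_rot: [-3.141, 0.001, 0.908]
force: [-0.2, -0.9, 0.6]
grip_width: 0.0659
grip_force: 0.0
```

```bash
python3 - <<'E'
from h import *
T=pose();c=cam('wrist');cv2.imwrite('pics/w14.png',c['color'])
for d in ctrl.cut_out('tube_mid',c)[:2]:
    m=d['mask'];p=outline(c,m,.0085)[:,:2];rr,cc=np.where(m);q=ray(c,np.c_[cc,rr],.0085)[:,:2]
    u=np.linalg.svd(q-q.mean(0),full_matrices=False)[2][0]
    print(d['conf'],d['centre'],m.sum(),rect(c,m,.0085),np.degrees(np.arctan2(u[1],u[0])),q.mean(0))
E
python3 plan.py .907 .456 .094 .05 .03
```

```text
0.91 [193.2, 272.4] 1666 [456.8, 93.8, 99.4, 24.9, 51.9] -123.99129773126259 [0.45321909 0.09066032]
at [0.4569 0.0794 0.1705] yaw 0.907 t 47.3 | turn 0 x -0.0002 | shift 5 x [ 0.044 -0.039  0.482] total [ 0.22  -0.194  2.41 ]
```

View pics/w14.png

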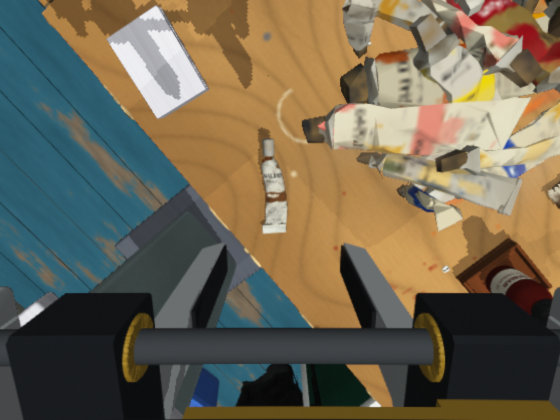

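The tube lies at (262–287, 140–233) with its cap up and the crimp at the bottom. Its axis is about 5° left of image-up, and the finger paths are clear.

```bash
python3 plan.py .969 .4522 .0885 .03 .03
```

```text
at [0.4569 0.0794 0.1705] yaw 0.907 t 47.3 | turn 1 x -0.0622 | shift 5 x [ 0.02  -0.036  0.562] total [ 0.098 -0.181  2.81 ]
```

Emit:
{"api": "move_arm", "payload": {
  "increments": [
    [0.7,0,0,0,0,0,-0.062],
    [0.7,0.05,-0.09,0,0,0,0],
    [0.7,0.048,-0.09,0.41,0,0,0],
    [0.7,0,0,0.5,0,0,0],
    [0.7,0,0,0.5,0,0,0],
    [0.7,0,0,0.5,0,0,0],
    [0.7,0,0,0.5,0,0,0],
    [0.7,0,0,0.4,0,0,0],
    [0.7,0,0,0.3,0,0,0],
    [0.7,0,0,0.1,0,0,0],
    [0.7,0,0,0,0,0,0],
    [0.7,0,0,0,0,0,0]
  ]
}}

```text
time_s: 48.5
ee_pos: [0.4524, 0.089, 0.0108]
eef_rot: [3.141, -0.001, 0.969]
force: [0.1, -0.1, 0.0]
grip_width: 0.0656
grip_force: 0.0
```

Emit:
{"api": "move_arm", "payload": {
  "increments": [
    [0.7,0,0,0.08,0,0,0],
    [0.7,0,0,0.06,0,0,0],
    [0.7,0,0,0,0,0,0],
    [0.5,0,0,0,0,0,0],
    [0.4,0,0,0,0,0,0],
    [0.3,0,0,0,0,0,0],
    [0.2,0,0,0,0,0,0],
    [0.1,0,0,0,0,0,0],
    [0.1,0,0,0,0,0,0],
    [0.1,0,0,0,0,0,0],
    [0.1,0,0,0,0,0,0]
  ],
  "force": 15
}}

```text
time_s: 49.6
ee_pos: [0.4519, 0.089, 0.0032]
eef_rot: [-3.142, 0.0, 0.969]
force: [-0.7, -0.7, 1.1]
grip_width: 0.0242
grip_force: 15.0
```

Emit:
{"api": "move_arm", "payload": {
  "increments": [
    [0.1,0,0,-0.1,0,0,0],
    [0.1,0,0,-0.3,0,0,0],
    [0.1,0,0,-0.5,0,0,0],
    [0.1,0,0,-0.5,0,0,0],
    [0.1,0,0,-0.5,0,0,0],
    [0.1,0,0,-0.5,0,0,0],
    [0.1,0,0,-0.5,0,0,0],
    [0.1,0,0,-0.3,0,0,0],
    [0.1,0,0,0,0,0,0]
  ]
}}

```text
time_s: 50.5
ee_pos: [0.4527, 0.0891, 0.1652]
eef_rot: [3.139, -0.002, 0.969]
force: [0.5, -0.0, -0.6]
grip_width: 0.0241
grip_force: 15.0
```

```bash
python3 - <<'E'
from h import *
T=pose();c=cam('wrist');cv2.imwrite('pics/w15.png',c['color'])
for d in ctrl.cut_out('tube_mid',c)[:2]:
    m=d['mask'];z=T[2,3]+.005;rr,cc=np.where(m);q=ray(c,np.c_[cc,rr],z)[:,:2]
    u=np.linalg.svd(q-q.mean(0),full_matrices=False)[2][0]
    print(d['conf'],d['centre'],m.sum(),rect(c,m,z),np.degrees(np.arctan2(u[1],u[0])),q.mean(0),T[:3,3])
E
python3 plan.py .03 .595 -.28 .16 .035
```

```text
0.77 [255.8, 279.7] 5664 [459.1, 93.9, 100.1, 26.7, 52.5] -122.70702640714593 [0.45622528 0.09208695] [0.45272565 0.08909981 0.16517684]
at [0.4517 0.089  0.1627] yaw 0.969 t 50.6 | turn 7 x 0.1342 | shift 12 x [0.22  0.622 0.005] total [2.643 7.462 0.055]
```

View pics/w15.png

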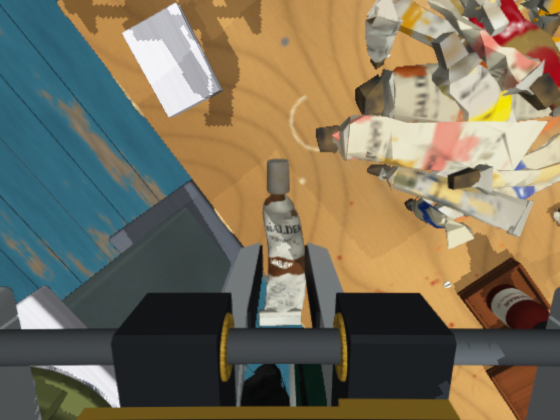

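The tube is held straight along the tool axis, with its cap at (278,175) and the crimp at (280,320). The bottle stands upright in its stand at lower right (515,300).

Emit:
{"api": "move_arm", "payload": {
  "increments": [
    [0.1,0,0,0,0,0,0.119],
    [0.1,0,0,0,0,0,0.119],
    [0.1,0,0,0,0,0,0.119],
    [0.1,0,0,0,0,0,0.119],
    [0.1,0,0,0,0,0,0.119],
    [0.1,0,0,0,0,0,0.119],
    [0.1,0,0,0,0,0,0.119],
    [0.1,0,0,0,0,0,0.11],
    [0.1,0,0,0,0,0,0]
  ]
}}

```text
time_s: 51.5
ee_pos: [0.4515, 0.0889, 0.162]
eef_rot: [3.141, 0.002, 0.025]
force: [-0.4, -0.0, 0.1]
grip_width: 0.0244
grip_force: 15.0
```

Emit:
{"api": "move_arm", "payload": {
  "increments": [
    [0.1,0.1,0.3,0,0,0,0],
    [0.1,0.22,0.622,0,0,0,0],
    [0.1,0.22,0.622,0,0,0,0],
    [0.1,0.22,0.622,0,0,0,0],
    [0.1,0.22,0.622,0,0,0,0],
    [0.1,0.22,0.622,0,0,0,0],
    [0.1,0.22,0.622,0,0,0,0],
    [0.1,0.22,0.622,0,0,0,0],
    [0.1,0.22,0.622,0,0,0,0],
    [0.1,0.22,0.622,0,0,0,0],
    [0.1,0.22,0.622,0,0,0,0],
    [0.1,0.22,0.622,0,0,0,0],
    [0.1,0.1,0.3,0,0,0,0],
    [0.1,0,0,0,0,0,0],
    [0.1,0,0,0,0,0,0]
  ]
}}

```text
time_s: 53.0
ee_pos: [0.5923, -0.2789, 0.1621]
eef_rot: [-3.141, 0.001, 0.028]
force: [1.0, -0.3, -0.1]
grip_width: 0.0243
grip_force: 15.0
```

```bash
python3 - <<'E'
from h import *
T=pose();c=cam('wrist');cv2.imwrite('pics/w16.png',c['color'])
for k,z in(('tube_mid',T[2,3]+.005),('tube_tray',.012)):
  for d in ctrl.cut_out(k,c)[:2]:
    m=d['mask'];print(k,d['conf'],d['centre'],m.sum(),rect(c,m,z),T[:3,3])
E
python3 plan.py .022 .593 -.280 .04 .035
```

```text
tube_mid 0.65 [254.8, 282.8] 5408 [601.0, -280.9, 25.5, 99.1, 89.1] [ 0.59228238 -0.27893616  0.16211967]
tube_tray 0.98 [171.7, 294.4] 10661 [603.4, -282.1, 134.6, 106.0, 0.4] [ 0.59228238 -0.27893616  0.16211967]
at [ 0.5926 -0.2784  0.1632] yaw 0.028 t 53.1 | turn 1 x 0.0061 | shift 4 x [0.002 0.008 0.616] total [0.008 0.031 2.464]
```

View pics/w16.png

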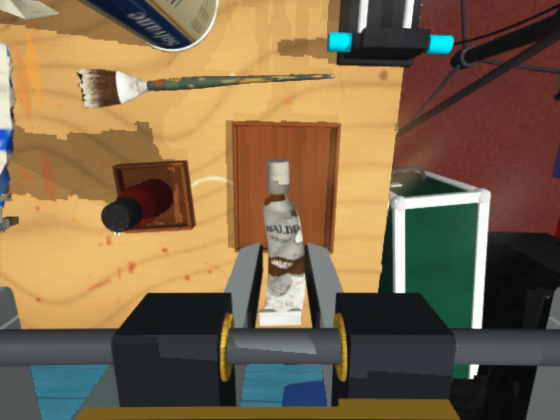

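The held tube at (283,240) lines up with the tray (235–338, 122–252) to within about 2 mm. The bottle is upright in its stand at left (150,195). Lowering.

Emit:
{"api": "move_arm", "payload": {
  "increments": [
    [0.1,0.04,0.05,0.4,0,0,0.006],
    [0.1,0,0,0.5,0,0,0],
    [0.1,0,0,0.5,0,0,0],
    [0.1,0,0,0.5,0,0,0],
    [0.1,0,0,0.4,0,0,0],
    [0.1,0,0,0.3,0,0,0],
    [0.1,0,0,0.1,0,0,0],
    [0.1,0,0,0,0,0,0],
    [0.1,0,0,0,0,0,0]
  ]
}}

```text
time_s: 54.05
ee_pos: [0.5953, -0.2821, 0.0293]
eef_rot: [3.141, -0.001, 0.021]
force: [0.4, -0.6, -0.3]
grip_width: 0.0242
grip_force: 15.0
```

Emit:
{"api": "move_arm", "payload": {
  "increments": [
    [0.1,0,0,0.15,0,0,0],
    [0.1,0,0,0.12,0,0,0],
    [0.1,0,0,0.09,0,0,0],
    [0.1,0,0,0.06,0,0,0],
    [0.1,0,0,0,0,0,0],
    [0.1,0,0,0,0,0,0]
  ]
}}

```text
time_s: 54.65
ee_pos: [0.5948, -0.282, 0.007]
eef_rot: [-3.142, 0.0, 0.02]
force: [0.0, 0.2, -0.7]
grip_width: 0.0241
grip_force: 15.0
```

Emit:
{"api": "move_arm", "payload": {
  "increments": [
    [0.32,0,0,0,0,0,0],
    [0.36,0,0,0,0,0,0],
    [0.4,0,0,0,0,0,0],
    [0.45,0,0,0,0,0,0],
    [0.5,0,0,0,0,0,0],
    [0.5,0,0,0,0,0,0],
    [0.5,0,0,-0.2,0,0,0],
    [0.5,0,0,-0.4,0,0,0],
    [0.5,0,0,-0.5,0,0,0],
    [0.5,0,0,-0.5,0,0,0],
    [0.5,0,0,-0.5,0,0,0],
    [0.5,0,0,-0.5,0,0,0],
    [0.5,0,0,-0.5,0,0,0],
    [0.5,0,0,-0.3,0,0,0],
    [0.5,0,0,0,0,0,0],
    [0.5,0,0,0,0,0,0]
  ]
}}

```text
time_s: 56.25
ee_pos: [0.5945, -0.2819, 0.1763]
eef_rot: [-3.141, 0.001, 0.02]
force: [-0.5, -0.5, -0.2]
grip_width: 0.0471
grip_force: 0.0
```

```bash
python3 look.py w17 tube_mid=.0125 tube_tray; python3 - <<'E'
from h import *
c=cam('top');w=cv2.imread('pics/w17.png');cv2.imwrite('pics/fin.png',np.vstack([cv2.resize(c['color'][90:300,60:480],(560,280)),w[:300]]))
E
```

```text
tube_tray 0.69 [181. 276.] 10894 cols 231 334 rows 123 250 rect [603.3, -282.1, 135.9, 105.8, 1.0]
```

View pics/fin.png

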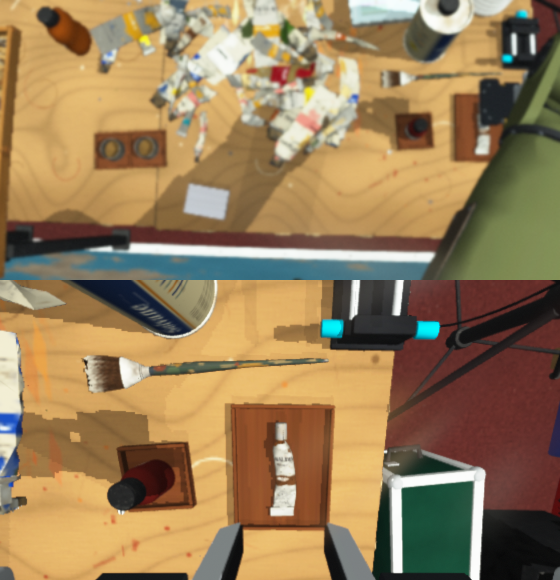

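The final view shows the tube flat inside its tray (283,470), the bottle upright in its stand (150,480), both cups in the tray (112/145,148) and a single neat plate pile (206,200). Handing in.

```bash
python3 -c "
from station import ctrl
print(ctrl.hand_in())"
```

```text
the job is handed in; nothing more can be done
None
```

I handed the job in at about 56 s. In the last pictures both cups stand in their bays, the cover plate lies squarely on the spare, the bottle is upright in its stand, and the tube lies flat in the large tray; the hand-in returned no verdict.

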